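# Unlid the model carton at the railway club bench

### The job

Take the tall cardboard carton that stands on a wide plywood foot, and with its lid still on slide the foot fully home under the two steel lips of the wooden hold-down dock, until it meets the stop. With the dock holding the base down, draw the tight lid straight up and off, and stand the lid upright, open end down, in the middle of the cork mat. Leave the base in the dock.

Things in the scene. Friction and masses are not known exactly. Their poses are not given: they have to be found in the camera images.
- box: Base of the tall carton (88 mm with lid): plywood foot 110 (x) by 96 (y) by 8 mm, in its middle an open cardboard sleeve 76 (x) by 45 (y) mm, rim 78 mm above the foot's underside, a model water tower inside. 0.3 kg, loose; starts on the bench, lid on. Origin: centre of the foot's underside, z up. A half turn about z changes nothing. The lower carton without a foot is not wanted.
- lid: Stiff cardboard lid, open below: 85 (x) by 54 (y) by 80 mm tall outside, walls 3 mm, 0.1 kg; grip it across the 54 mm. Origin: centre of its open end, z to its closed top; starts resting on the foot, 8 mm above the box's origin, axes alike. Sprung tabs by the sleeve's rim hold it (5 to 9 N) until drawn 65 mm; off after 70 mm. An unheld base comes along, so lid lifts or slides the whole carton.
- dock: Hold-down fixed on the bench. Origin: on the bench, where the box's origin is when home; x is the way in, box x along it either way round. Wooden rails 102 mm apart (y +-51) from x -30 to 55 mm, stop (14 mm high) at x 55; mouth flares to 130 mm apart at x -65. Steel lips on the rails, 11 to 16 mm high, inner edges y +-38. No floor: the foot slides in flat on the bench.
- mat: Cork mat fixed to the bench, 120 (its x) by 100 (its y) by 4 mm thick. Origin: centre of its underside, z up.

How it is judged:
By the outcome, as a careful person would: the job done as asked, in the order asked, and still so for the second after the job is handed in, with the robot touching nothing.
It also fails if it takes over 54 s, if anything falls off the work surface, if the arm or the gripper's body presses on something with over 40 N, if the wrist force passes 120 N, or if a joint passes its speed limit or range.

### The arm

A 7-joint arm with a two-finger parallel gripper is mounted at the origin on the work surface. World frame = base frame: x ahead of the robot, y to its left, z up, the work surface at z = 0. Lengths are in m, angles in rad, forces in N, time in s.
With the tool pointing down it reaches from about 0.4 to 0.85 m from the base axis. Payload 4.4 kg.
Tool frame: the origin (TCP) lies on the mounting face of the last link; the fingertips stand 199 mm ahead of it and the grasp point (between the pads) lies 180 mm ahead of it; z points along the fingers, y is the line along which they close (so a half turn about z gives the same grasp; the last joint's range is limited). The gripper opens to 94 mm and grips with 3 to 60 N. Pads are 16 mm wide; open, the fingers measure 119 mm over their backs; the gripper's body (75 mm by 177 mm) begins 78 mm behind the grasp point.
Start: joints at [1.281, 0.628, 0.038, 1.517, -0.027, 0.996, -0.02], TCP at [0.144, -0.634, 0.405] pointing down, gripper open.
Joint ranges: [-3.06, 3.06], [-0.37, 2.12], [-1.25, 1.32], [0.18, 2.47], [-1.1, 4.24], [0.23, 1.98], [-2.94, 2.94]. Speed limits (rad/s): [2.57, 2.57, 3.14, 3.14, 3.14, 3.14, 3.14].

### API

Orientations are given as a unit quaternion [x, y, z, w].
In Python, from rig import r, eyes, ticket gives the robot as it stands (r), with the cameras (eyes) and the job (ticket). Calls block until the motion is done:
- r.move_to(position, orientation): joint-space move of the TCP to a pose.
- r.move_linear(position, frame=None, max_speed=0.15, until_force=None): straight line of the TCP; frame=None keeps the orientation; max_speed is the mean speed in m/s. With until_force (N) it stops when the force on the tool has changed by that much, and returns True; else False.
- r.goto_joints(angles): joint-space move.
- r.grip(opening): opening from 0.0 (shut) to 1.0 (fully open); the grip force is fixed at half the most; returns when the fingers have stopped.
- r.wait(seconds).
- r.ik(position, orientation): joint angles nearest the present ones, or None.
- r.state(): the state.
- eyes.get_image(name): name is "side" or "top" or "wrist"; returns the picture (384x512x3 uint8, red, green, blue); there is no depth.
- eyes.get_calibration(name): a dict with "fx", "fy", "cx", "cy" (pixels), "R" (3x3) and "t" (3): a world point X has camera coordinates R X + t. Camera axes: x right, y down, z forward; pixel columns grow to the right and rows downward; lengths in m; the calibration is good to about 2 mm. A picture is of the moment at which its call begins: read the wrist's pose just before it. get_calibration takes no time and is no camera call; for the wrist camera it gives the pose at the moment of the call.
A pose or a line that the arm cannot do raises r.PlanningError and nothing moves.
- ticket.close_job(): hands the job in; it is judged then, once.
The state is a dict: "clock": time; "joint_positions": joint angles; "qd": joint speeds; "joint_torque": joint torques, N m; "ee_pos": TCP position; "tcp_rot": TCP orientation; "force": force on the tool from outside, world axes, zero at the start; "wrist_torque": the same for the moment, N m; "gripper_width": opening from 0.0 (shut) to 1.0 (fully open); "finger_force": force on a finger pad.
Only numpy, scipy, OpenCV 4.12 (cv2) and the standard library are available. Lean on these libraries where they do the work, as an engineer would, in place of code of your own. Each camera call takes 0.05 s, during which the arm holds its last target. There are 200 camera calls.

## Working session

There is one attempt and no reset: what is moved stays moved. The work goes in short steps, each a Python script; the robot and the scene stay as the last script left them, time stands still between calls to the robot, and variables do not carry over. Pictures are saved under pics/ and viewed, at most 12 in all, crops included, and the job is handed in when it is done.

```bash
mkdir -p pics
python3 - <<'E'
from rig import r, eyes, ticket
import cv2,numpy as np
for n in ("top","side"):
    im=eyes.get_image(n); cv2.imwrite(f"pics/{n}0.png",cv2.cvtColor(im,cv2.COLOR_RGB2BGR))
    c=eyes.get_calibration(n); print(n,c["fx"],c["cx"],c["cy"],(-np.array(c["R"]).T@np.array(c["t"])).round(3),np.array(c["R"]).round(3).tolist())
s=r.state(); print(s)
E
```

```text
top 383.3991286245339 250.95649032612468 190.5197478245835 [ 0.303 -0.072  1.012] [[-0.011, -1.0, -0.001], [-0.97, 0.011, -0.244], [0.244, -0.002, -0.97]]
side 457.6497888709747 259.5670112379822 192.56888103723074 [ 0.386 -0.998  0.605] [[0.984, -0.177, -0.011], [-0.098, -0.495, -0.864], [0.147, 0.851, -0.504]]
{'clock': 0.1, 'joint_positions': array([ 1.28119821,  0.62924426,  0.03845603,  1.51825563, -0.02700036,
        0.99632786, -0.01996868]), 'qd': array([-0.00168057, -0.00163274, -0.00018619, -0.00064225,  0.00052624,
        0.00066645,  0.00102211]), 'joint_torque': array([ 2.37961161e-03, -5.50794446e+01,  1.14737783e+00, -1.87117034e+01,
       -5.21371630e-02,  1.92561740e-02,  6.39853056e-05]), 'ee_pos': array([ 0.14422635, -0.63352583,  0.40385604]), 'tcp_rot': array([ 9.93744220e-01,  1.11676712e-01, -1.07312686e-04, -8.51694014e-04]), 'force': array([0.49878756, 0.43551968, 0.4881102 ]), 'wrist_torque': array([0.01689628, 0.04831992, 0.01506382]), 'finger_force': 0.0, 'gripper_width': 1.00115429768337}
```

View pics/top0.png

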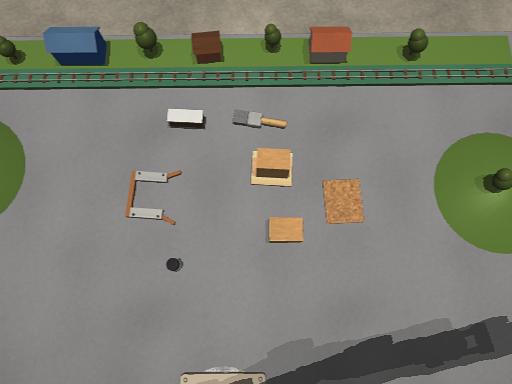

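View pics/side0.png

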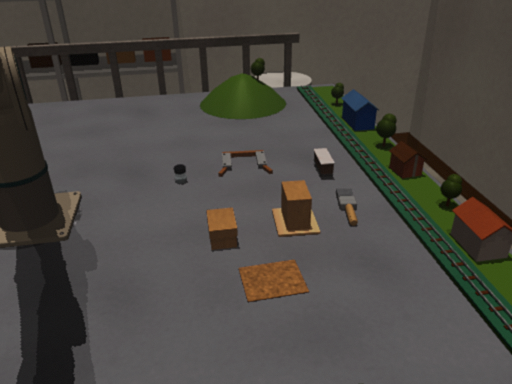

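Top view: the dock is at the left (stop at col ~130, mouth opening right at ~(180,175)/(174,222)). The footed carton is at (272,167), the mat at (343,201), and the footless decoy at (286,230). The side view agrees. I'll enlarge to read corners.

Run:
```python
import cv2
im=cv2.imread("pics/top0.png")
a=im[155:235,115:195]; b=im[140:230,240:375]
cv2.imwrite("pics/a.png",cv2.resize(a,None,fx=7,fy=7,interpolation=cv2.INTER_CUBIC))
cv2.imwrite("pics/b.png",cv2.resize(b,None,fx=5.9,fy=5.9,interpolation=cv2.INTER_CUBIC))
```

```text
(no output)
```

View pics/a.png

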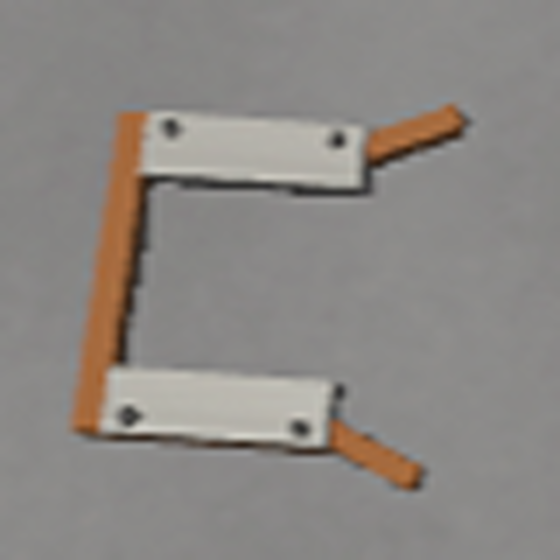

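View pics/b.png

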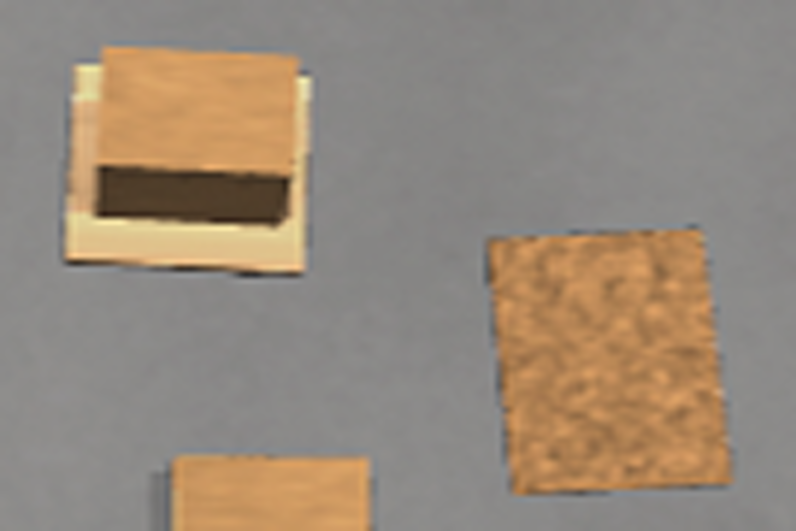

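The crops show sharp corners: dock lip inner edges at (143,178)-(364,188) and (110,367)-(338,382). Lid top, foot and mat corners are also readable. Next I fit poses to them.

```bash
cat > h.py <<'E'
from rig import r, eyes, ticket
import numpy as np, cv2
from scipy.optimize import least_squares
from scipy.spatial.transform import Rotation as R
def proj(c,X):
    p=np.asarray(X)@np.array(c["R"]).T+np.array(c["t"]); return np.c_[c["fx"]*p[:,0]/p[:,2]+c["cx"],c["fy"]*p[:,1]/p[:,2]+c["cy"]]
def unproj(c,uv,z):
    uv=np.atleast_2d(uv); d=np.c_[(uv[:,0]-c["cx"])/c["fx"],(uv[:,1]-c["cy"])/c["fy"],np.ones(len(uv))]@np.array(c["R"])
    o=-np.array(c["R"]).T@np.array(c["t"]); return o+d*((z-o[2])/d[:,2])[:,None]
def rz(a): return R.from_euler("z",a).as_matrix()
def fit(c,model,uv,x0):
    f=lambda p:(proj(c,np.asarray(model)@rz(p[2]).T+[p[0],p[1],0])-uv).ravel()
    s=least_squares(f,x0,loss="soft_l1"); return s.x,np.abs(s.fun).reshape(-1,2).round(2).tolist()
def down(yaw): # tool down; tool y (closing) along world angle yaw
    y=np.array([np.cos(yaw),np.sin(yaw),0]); z=np.array([0,0,-1.]); return R.from_matrix(np.c_[np.cross(y,z),y,z]).as_quat()
E
python3 - <<'E'
from h import *
c=eyes.get_calibration("top")
A=lambda p:(np.array(p)+.5)/7-.5+[115,155]
B=lambda p:(np.array(p)+.5)/5.9-.5+[240,140]
lip=A([(143,178),(364,188),(110,367),(338,382)])
w=unproj(c,lip,.016);print("lip",w.round(4).tolist(),np.linalg.norm(w[0]-w[1]),np.linalg.norm(w[2]-w[3]),np.linalg.norm(w[0]-w[2]))
print("stopedge",unproj(c,A([(147,112),(118,113),(75,430),(103,432),(125,362)]),.014).round(4).tolist())
print("flare",unproj(c,A([(465,120),(415,488)]),.014).round(4).tolist())
print("dock",fit(c,[(.055,-.038,.016),(-.03,-.038,.016),(.055,.038,.016),(-.03,.038,.016)],lip,[.45,.2,1.57]))
lid=B([(104,46),(299,58),(291,175),(97,165)]); foot=B([(75,65),(311,77),(303,271),(66,261)])
L=[(.0425,-.027,.088),(-.0425,-.027,.088),(-.0425,.027,.088),(.0425,.027,.088)]
F=[(.055,-.048,.008),(-.055,-.048,.008),(-.055,.048,.008),(.055,.048,.008)]
print("lid",fit(c,L,lid,[.5,-.1,1.57])); print("foot",fit(c,F,foot,[.5,-.1,1.57]));print("both",fit(c,L+F,np.r_[lid,foot],[.5,-.1,1.57]))
m=B([(488,238),(703,230),(732,484),(513,494)])
print("mat",fit(c,[(.06,.05,.004),(.06,-.05,.004),(-.06,-.05,.004),(-.06,.05,.004)],m,[.4,-.3,0]))
E
```

```text
lip [[0.5865, 0.2385, 0.016], [0.5815, 0.1531, 0.016], [0.5122, 0.2463, 0.016], [0.5055, 0.1597, 0.016]] 0.0855030979784954 0.08686816502396967 0.07465092289338278
stopedge [[0.6137, 0.2392, 0.014], [0.6134, 0.2504, 0.014], [0.4885, 0.2585, 0.014], [0.4877, 0.2479, 0.014], [0.5145, 0.2414, 0.014]]
flare [[0.609, 0.1155, 0.014], [0.465, 0.1294, 0.014]]
dock (array([0.54545075, 0.18689276, 1.49126529]), [[0.06, 0.44], [0.33, 0.2], [0.58, 0.1], [0.13, 0.1]])
lid (array([ 0.61916471, -0.13107134,  1.49575859]), [[0.18, 0.06], [0.01, 0.1], [0.51, 0.25], [0.28, 0.11]])
foot (array([ 0.61881775, -0.13129808,  1.50809595]), [[0.12, 0.13], [0.22, 0.24], [0.24, 0.34], [0.14, 0.02]])
both (array([ 0.61900634, -0.13119344,  1.50386403]), [[0.22, 0.12], [0.05, 0.17], [0.65, 0.18], [0.15, 0.09], [0.16, 0.27], [0.19, 0.22], [0.12, 0.35], [0.25, 0.13]])
mat (array([ 0.5260514 , -0.32107197,  0.0325958 ]), [[0.01, 0.03], [0.03, 0.22], [0.2, 0.14], [0.22, 0.08]])
```

Fits are consistent (lip length 85 mm, gap 75 mm, sub-pixel residuals). Next: hover over the dock for a wrist check, then go above the carton.

Run:
```python
from h import *
q=down(1.495-np.pi/2)
r.move_to([0.546,0.10,0.38],q)
c=eyes.get_calibration("wrist"); im=eyes.get_image("wrist")
cv2.imwrite("pics/w1.png",cv2.cvtColor(im,cv2.COLOR_RGB2BGR))
import pickle; pickle.dump(c,open("w1.pkl","wb"))
s=r.state();print(s["clock"],s["ee_pos"],s["joint_positions"].round(2))
d=[0.546,0.187]; Rd=rz(1.495)
M=[(.055,-.038,.016),(-.03,-.038,.016),(.055,.038,.016),(-.03,.038,.016)]
print(proj(c,np.array(M)@Rd.T+[*d,0]).round(1).tolist())
```

```text
3.0917 [0.54623303 0.09910204 0.37995239] [ 0.09  0.56 -0.49  1.8   0.34  0.86 -0.63]
[[285.4, 40.0], [283.4, 124.1], [211.7, 40.1], [214.9, 124.2]]
```

View pics/w1.png

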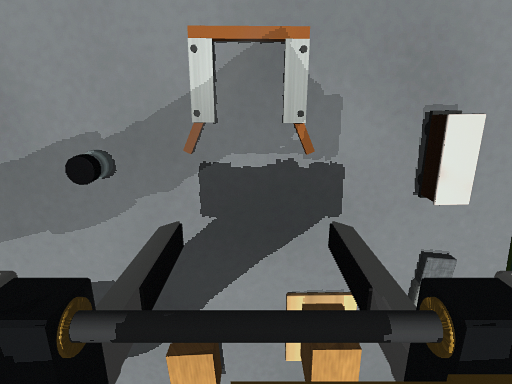

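The wrist view shows the dock squarely: lip inner edges at columns ~215 and ~285, stop at row ~38. This agrees with the projection to ~2 px. I'll refine by segmentation and line fitting.

Run:
```python
from h import *
import pickle; c=pickle.load(open("w1.pkl","rb"))
im=cv2.imread("pics/w1.png").astype(int)
g=im.sum(2)/3; white=((g>135)|(0>1))&(np.ptp(im,axis=2)<40)
def edges(c0,c1,dirn):
    out=[]
    for v in range(46,120):
        d=np.abs(np.diff(g[v,c0:c1])); k=d.argmax(); out.append((c0+k+.5,v))
    return np.array(out)
lines={}
for n,(a,b) in dict(L_out=(184,198),L_in=(206,222),R_in=(277,292),R_out=(302,316)).items():
    e=edges(a,b,0); w=unproj(c,e,.016); p=np.polyfit(w[:,1],w[:,0],1)
    for _ in range(3):
        res=np.abs(np.polyval(p,w[:,1])-w[:,0]); k=res<max(.001,np.median(res)*2); p=np.polyfit(w[k,1],w[k,0],1)
    print(n,"x at y=.187:",np.polyval(p,.187).round(4),"yaw",(np.pi/2-np.arctan(p[0])).round(4),k.sum())
# stop edges (orange vs grey), z=.014
sat=im[:,:,2]-im[:,:,0]
for u in range(220,282,6): print(u,[round(float(unproj(c,[(u,v)],.014)[0,1]),4) for v in np.where(sat[15:60,u]>40)[0][[0,-1]]+15],end=" ")
for z,uv in ((.016,[(189,38),(309,38),(192,123),(308,123)]),): print(unproj(c,uv,z).round(4).tolist())
```

```text
L_out x at y=.187: 0.4821 yaw 1.4913 60
L_in x at y=.187: 0.5071 yaw 1.4876 74
R_in x at y=.187: 0.5835 yaw 1.4916 73
R_out x at y=.187: 0.6085 yaw 1.488 62
220 [0.2575, 0.2464] 226 [0.2571, 0.2459] 232 [0.2566, 0.2455] 238 [0.2561, 0.245] 244 [0.2556, 0.2445] 250 [0.2552, 0.244] 256 [0.2547, 0.2435] 262 [0.2542, 0.2431] 268 [0.2537, 0.2426] 274 [0.2533, 0.2421] 280 [0.2528, 0.2416] [[0.4892, 0.2485, 0.016], [0.6124, 0.239, 0.016], [0.4806, 0.1633, 0.016], [0.6089, 0.1533, 0.016]]
```

Dock refined: (0.5454, 0.188), yaw 1.490, with a lip gap of 76.4 mm against the nominal 76. Now I grasp the carton and bring it to the mouth.

```bash
cat >> h.py <<'E'
D=np.array([.5454,.188]); DY=1.490
def dk(x,z=.23): return [*(D+rz(DY)[:2,0]*x),z]
E
python3 - <<'E'
from h import *
r.move_to([.619,-.1312,.32],down(1.505-np.pi/2))
r.move_linear([.619,-.1312,.231],max_speed=.12)
r.grip(0.0); s=r.state();print(s["clock"],s["gripper_width"]*94,s["finger_force"],s["force"],s["ee_pos"])
r.move_linear([.619,-.1312,.234],max_speed=.05)
r.move_linear(dk(-.145,.234),frame=down(DY-np.pi/2),max_speed=.12)
r.move_linear(dk(-.145,.2315),max_speed=.05)
s=r.state();print(s["clock"],s["force"],s["ee_pos"],dk(-.145))
im=eyes.get_image("top"); cv2.imwrite("pics/t2.png",cv2.resize(cv2.cvtColor(im[110:250,100:300],cv2.COLOR_RGB2BGR),None,fx=4,fy=4,interpolation=cv2.INTER_CUBIC))
E
```

```text
5.6667 53.490331547990166 29.999892935156822 [-1.06064756 -0.34109591  1.22304069] [ 0.61903859 -0.13122295  0.23108212]
7.9333 [ 0.73230533  0.48764508 -4.80388082] [0.53368508 0.04309897 0.23121996] [np.float64(0.533697274974054), np.float64(0.04347302595374422), 0.23]
```

View pics/t2.png

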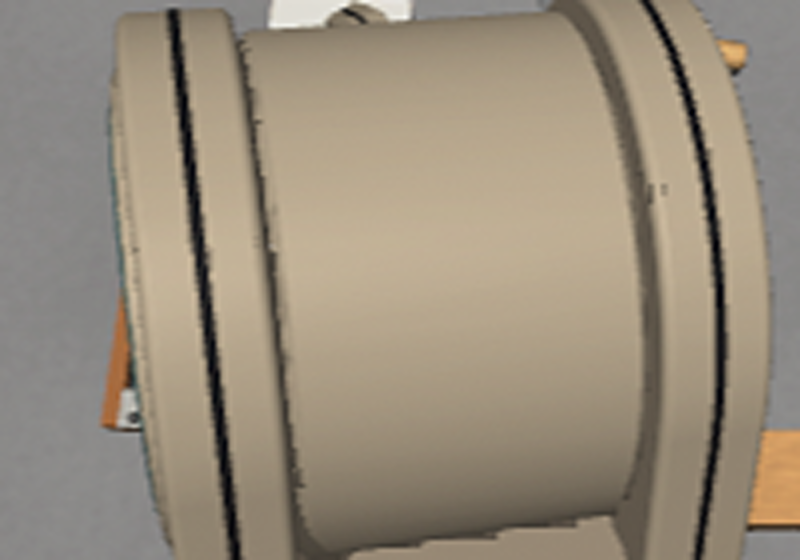

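The arm hides the carton from the top camera; only the dock's lower stop end shows, at (115,415). The force reads −4.8 N, so the carton (~4 N) is held. Now lower to light contact and slide in until the stop.

Run:
```python
from h import *
print(r.move_linear(dk(-.145,.2285),max_speed=.02,until_force=3)); s=r.state();z=s["ee_pos"][2];print(s["force"],z)
h=r.move_linear(dk(-.055,z),max_speed=.06,until_force=12);s=r.state();print(h,s["force"],(rz(DY)[:2,:2].T@(s["ee_pos"][:2]-D)).round(4))
if not h:
    h=r.move_linear(dk(.008,z),max_speed=.03,until_force=12);s=r.state();print(h,s["force"],s["wrist_torque"],(rz(DY)[:2,:2].T@(s["ee_pos"][:2]-D)).round(4),s["clock"])
im=eyes.get_image("side"); cv2.imwrite("pics/s3.png",cv2.resize(cv2.cvtColor(im[100:250,150:350],cv2.COLOR_RGB2BGR),None,fx=4,fy=4,interpolation=cv2.INTER_CUBIC))
```

```text
True
[-0.74184993 -0.00500267  4.48046083] 0.23087840911072152
False [-1.64400209 -3.5649208   5.17078076] [-0.0548  0.0001]
True [-0.02491504 -0.69012904  5.06982459] [ 0.05365993 -0.11277098  0.02857808] [ 0.0033 -0.0001] 11.6917
```

View pics/s3.png

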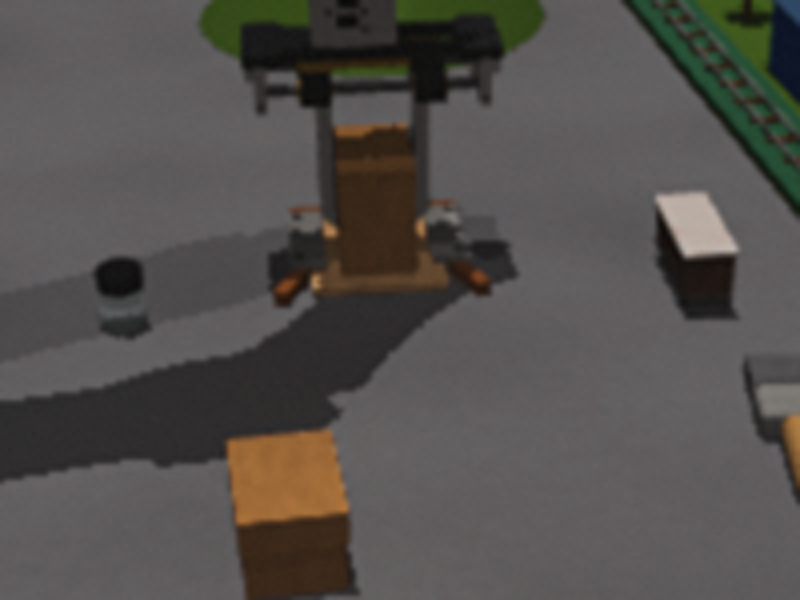

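The side view shows the foot between the rails under the lips, with its rear edge at row ~285 near the mouth. Contact came at +3.3 mm. I'll confirm with a second, firmer push before lifting.

Run:
```python
from h import *
f=lambda s:(s["force"].round(1).tolist(),(rz(DY)[:2,:2].T@(s["ee_pos"][:2]-D)).round(4).tolist(),round(s["ee_pos"][2],4),round(s["clock"],2))
z=r.state()["ee_pos"][2]
print(f(r.state()))
print(r.move_linear(dk(.008,z),max_speed=.02,until_force=18),f(r.state())); r.wait(.2); print(f(r.state()))
```

```text
([-1.1, -0.9, 3.8], [0.0032, -0.0001], np.float64(0.2313), 11.74)
False ([-2.2, -9.5, 11.1], [0.0054, -0.0003], np.float64(0.2317), 12.22)
([-1.5, -7.7, 10.8], [0.0054, -0.0004], np.float64(0.2317), 12.43)
```

Run:
```python
from h import *
im=eyes.get_image("side"); c=eyes.get_calibration("side")
def pj(X): return proj(c,np.array(X)@rz(DY).T+[*D,0])
F=pj([(-.055,-.048,.008),(-.055,.048,.008),(-.055,.048,0),(-.055,-.048,0)]); print(F.round(1).tolist())
print("2mm back:",pj([(-.058,-.048,.008),(-.058,.048,.008)]).round(1).tolist())
fl=pj([(-.065,-.065,.014),(-.065,.065,.014)]);print(fl.round(1).tolist())
o=np.array([205,140]); k=8
b=cv2.resize(cv2.cvtColor(im[140:180,205:285],cv2.COLOR_RGB2BGR),None,fx=k,fy=k,interpolation=cv2.INTER_CUBIC)
for p in np.r_[F,fl]: cv2.drawMarker(b,tuple(int(v) for v in (p-o+.5)*k),(255,0,0),0,10,1)
cv2.imwrite("pics/s4.png",b)
```

```text
[[262.1, 170.5], [228.1, 172.3], [228.2, 174.9], [262.2, 173.0]]
2mm back: [[262.2, 171.0], [228.1, 172.8]]
[[268.5, 169.9], [222.0, 172.4]]
```

View pics/s4.png

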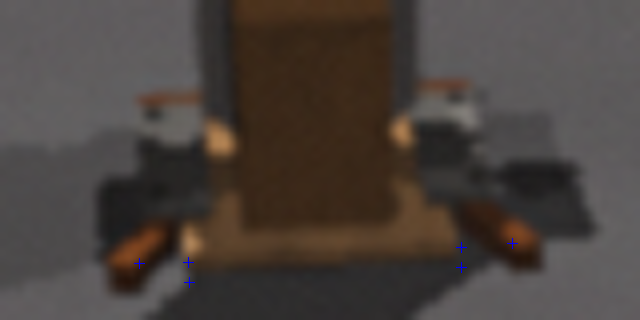

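The projected home foot edge (blue) lies at or just outside the actual edge, and the stop holds a steady ~8 N. The foot is home, tilted a little by the push. I'll relax to ~+3.8 mm, then draw the lid up.

Run:
```python
from h import *
f=lambda s:(s["force"].round(1).tolist(),s["wrist_torque"].round(2).tolist(),(rz(DY)[:2,:2].T@(s["ee_pos"][:2]-D)).round(4).tolist(),round(s["ee_pos"][2],4),round(s["gripper_width"]*94,1),round(s["clock"],2))
r.move_linear(dk(.0042,.2312),max_speed=.02); print(f(r.state()))
for z in (.236,.245,.265,.29,.303,.32,.36):
    r.move_linear(dk(.0042,z),max_speed=.05); print(f(r.state()))
```

```text
([-1.5, -3.2, 5.8], [-0.49, -0.22, -0.0], [0.004, -0.0002], np.float64(0.2315), 54.0, 12.82)
([-0.1, -2.0, -2.5], [-0.49, -0.04, 0.01], [0.0041, 0.0005], np.float64(0.2354), 53.8, 13.07)
([-1.1, -1.8, -3.2], [-0.43, 0.2, 0.02], [0.0042, 0.0003], np.float64(0.2452), 53.7, 13.4)
([-0.1, -1.2, -1.7], [-0.47, -0.05, 0.05], [0.0043, -0.0004], np.float64(0.2657), 54.0, 13.95)
([0.4, -1.8, -3.5], [-0.34, -0.03, 0.01], [0.0043, -0.0002], np.float64(0.2905), 53.9, 14.6)
([-0.0, 0.5, -0.8], [-0.02, -0.05, 0.01], [0.0048, -0.0003], np.float64(0.304), 54.1, 15.01)
([-1.1, 0.7, -0.6], [-0.01, -0.05, 0.02], [0.0042, -0.0001], np.float64(0.3204), 53.7, 15.5)
([-0.0, -0.2, -0.6], [-0.02, -0.08, -0.02], [0.0041, 0.0001], np.float64(0.3598), 53.8, 16.45)
```

Run:
```python
from h import *
im=eyes.get_image("side"); cv2.imwrite("pics/s5.png",cv2.resize(cv2.cvtColor(im[60:200,170:320],cv2.COLOR_RGB2BGR),None,fx=4,fy=4,interpolation=cv2.INTER_CUBIC))
```

```text
(no output)
```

View pics/s5.png

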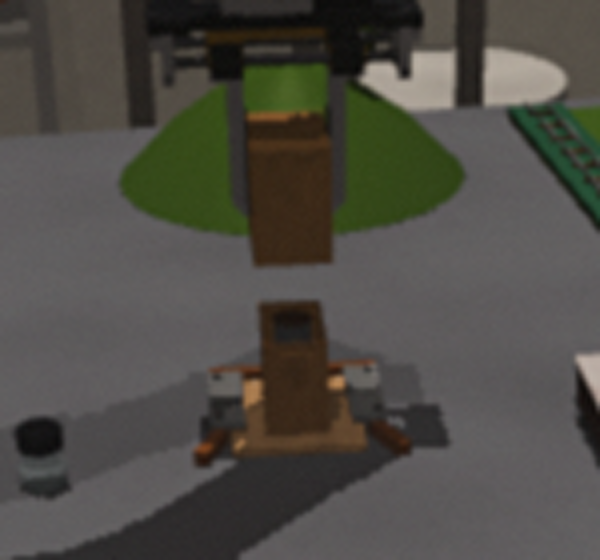

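The lid is cleanly off and level (bottom edge at rows 262–265). The base is standing under the lips. I'll place the lid on the mat, allowing for the ~4 mm offset of lid to tool.

Run:
```python
from h import *
f=lambda s:(s["force"].round(1).tolist(),s["wrist_torque"].round(2).tolist(),s["ee_pos"].round(4).tolist(),round(s["gripper_width"]*94,1),round(s["clock"],2))
M=np.array([.5261,-.3211]); Y=.0326+np.pi/2
p=M+rz(Y)[:2,0]*.004
r.move_linear([*p,.36],frame=down(Y-np.pi/2),max_speed=.15)
r.move_linear([*p,.242],max_speed=.08); r.wait(.3); print(f(r.state()))
print(r.move_linear([*p,.218],max_speed=.02,until_force=4),f(r.state()))
r.wait(.3); print(f(r.state()))
r.grip(1.0); r.wait(.3)
r.move_linear([*p,.36],max_speed=.1)
r.move_to([.40,-.45,.40],down(Y-np.pi/2)); print(f(r.state()))
c=eyes.get_calibration("top")
im=eyes.get_image("top"); cv2.imwrite("pics/t6.png",cv2.resize(cv2.cvtColor(im[150:240,120:380],cv2.COLOR_RGB2BGR),None,fx=3,fy=3,interpolation=cv2.INTER_CUBIC))
L=np.array([(.0425,-.027,.084),(-.0425,-.027,.084),(-.0425,.027,.084),(.0425,.027,.084)])@rz(Y).T+[*M,0]
F=np.array([(.055,-.048,.008),(-.055,-.048,.008),(-.055,.048,.008),(.055,.048,.008),(.038,-.0225,.078),(-.038,-.0225,.078),(-.038,.0225,.078),(.038,.0225,.078)])@rz(DY).T+[*D,0]
for X in (L,F): print((((proj(c,X)-[120,150])+.5)*3).round(0).tolist())
```

```text
([-0.3, 0.2, -1.6], [-0.02, -0.06, -0.03], [0.526, -0.3171, 0.2422], 53.6, 21.98)
True ([-0.5, 0.1, 4.2], [-0.05, -0.07, 0.06], [0.5259, -0.3171, 0.2268], 53.6, 22.75)
([-0.2, 0.4, 4.5], [-0.11, -0.13, 0.03], [0.5259, -0.3171, 0.2268], 54.1, 23.05)
([-0.3, 0.5, -0.0], [-0.01, -0.12, -0.01], [0.4012, -0.4487, 0.3997], 94.3, 26.4)
[[638.0, 103.0], [739.0, 98.0], [747.0, 162.0], [644.0, 166.0]]
[[49.0, 82.0], [170.0, 90.0], [157.0, 194.0], [34.0, 186.0], [41.0, 89.0], [130.0, 95.0], [124.0, 147.0], [33.0, 141.0]]
```

View pics/t6.png

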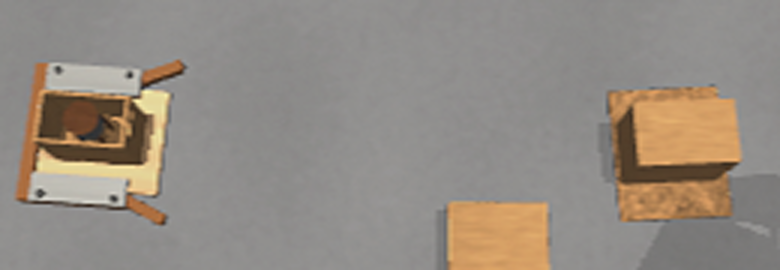

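The lid stands upright on the mat within ~3 mm of centre. The foot's rear edge at (170,90)–(157,194) matches the home prediction to about 1 mm. There is time to spare, so I'll give the base one gentle nudge against the stop to be sure, then retreat and measure.

Run:
```python
from h import *
f=lambda s:(s["force"].round(1).tolist(),(rz(DY)[:2,:2].T@(s["ee_pos"][:2]-D)).round(4).tolist(),round(s["ee_pos"][2],4),round(s["clock"],2))
r.grip(0.0)
q=down(DY-np.pi/2)
r.move_to(dk(-.08,.34),q)
r.move_linear(dk(-.08,.225),max_speed=.1); print(f(r.state()))
print(r.move_linear(dk(-.036,.225),max_speed=.03,until_force=5),f(r.state()))
r.move_linear(dk(-.08,.225),max_speed=.06)
r.move_linear(dk(-.08,.38),max_speed=.12)
c=eyes.get_calibration("wrist"); im=eyes.get_image("wrist"); print(f(r.state()))
b=cv2.cvtColor(im,cv2.COLOR_RGB2BGR)
X=np.array([(-.055,-.048,.008),(-.055,.048,.008),(.055,-.036,.008),(.055,.036,.008),(-.065,-.065,.014),(-.065,.065,.014)])@rz(DY).T+[*D,0]
P=proj(c,X);print(P.round(1).tolist())
o=np.array([175,0]);b=cv2.resize(b[0:150,175:335],None,fx=4,fy=4,interpolation=cv2.INTER_CUBIC)
for p in P: cv2.drawMarker(b,tuple(int(v) for v in (p-o+.5)*4),(255,0,0),0,12,1)
cv2.imwrite("pics/w7.png",b)
```

```text
([0.2, -0.1, -0.2], [-0.0799, -0.0003], np.float64(0.2256), 31.24)
True ([0.5, -1.1, -0.3], [-0.048, -0.0003], np.float64(0.2247), 32.29)
([-0.4, 0.3, 0.6], [-0.0801, 0.0002], np.float64(0.3793), 34.48)
[[297.8, 151.5], [215.2, 151.5], [290.6, 48.2], [222.7, 48.2], [312.9, 161.0], [200.2, 160.9]]
```

View pics/w7.png

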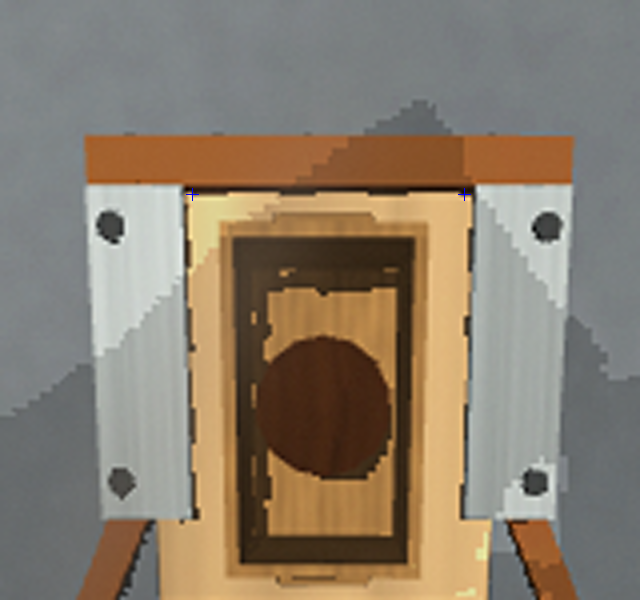

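The foot's front edge (row ~193) meets the dark face of the stop under both lips, and the robot is clear of everything. I'm handing in now.

```bash
python3 -c "
from rig import r, eyes, ticket
print(ticket.close_job())"
```

```text
the job is handed in; nothing more can be done
None
```

The job is handed in at about 34.5 s on the robot's clock: the base is home against the dock's stop under both lips, and the lid stands open end down on the cork mat, about 3 mm off centre.

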